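Uncouple the trailer drawbar and hold it up

TASK

A bike-trailer drawbar is coupled to the ball of the blue service stand on the post-room desk, and the ball has to be inspected. Pull the orange latch fully sideways, away from the coupler, against its spring, then lift the coupler off the ball and raise it until its underside is at least 30 mm above the top of the ball. Finish while still holding it steadily up there with the gripper, and leave the mug, the rubber stamp and the tape dispenser where they are.

Things in the scene. Friction and masses are not known exactly. Their poses are not given: they have to be found in the camera images.
- stand: Fixed blue stand, plate 370 x 110 x 10 mm on the desk. Origin at desk height under the ball. x runs along plate and drawbar from ball to hinge (plate from x = -60 to 310 mm), y sideways to the side with the orange latch, z up. A stud at the origin has a collar 36 mm across and on it a 32 mm steel ball, top 98 mm up. Two cheeks at x = 260 mm, to 106 mm high, hold the hinge.
- ball_top (a point): Top of the steel ball, 98 mm above the stand's origin; axes as the stand's.
- drawbar: Aluminium drawbar stub (26 mm wide, 22 mm high, 0.6 kg give or take) with a grey coupler head, 84 mm long, 52 mm wide, from 48 to 108 mm above the desk, sitting over the ball. Carries the latch. Origin on the hinge axis, 260 mm along x from the ball, 90 mm up; axes as the stand's while coupled. It swings up about the hinge and falls back if let go.
- mouth (a point): Centre of the open underside of the coupler head, straight below the ball's centre while coupled, 48 mm above the desk.
- hinge (a joint): Angle of the drawbar, rad: 0 coupled and level, grows as the coupler end goes up, to 0.9. The axis is parallel to the stand's y axis and passes through the stand's point x = 260, y = 0, z = 90 mm. Almost free of friction. At 0.31 rad the mouth is 30 mm above the top of the ball.
- latch (a joint): Latch travel, m: 0 sprung home (bolt under the collar: the coupler cannot lift), grows as the grip is pulled along the drawbar's +y, away from the coupler; stop at 0.018. The bolt clears the collar from 0.010; pull it 0.012 or more before lifting. The spring pushes back with 5 N at 0, 9.5 N at the stop, and returns the latch when let go.
- latch_grip (a point): Centre of the orange upright latch grip, a block 24 (x) by 16 (y) by 38 mm (z) on a steel stem beside the coupler; while coupled at x = 0, y = 71, z = 136 mm of the stand, wholly above the coupler's top. Axes as the drawbar's. Pinch it from above across its 16 mm; the drawbar can be lifted by it (about 3 N), turning between the pads.
- mug: White mug, 80 mm across, 92 mm high, standing beside the stand. Origin under its centre. Leave alone.
- stamp: Dark wooden rubber stamp, round, 38 mm across, 74 mm high, standing. Origin under its centre. Leave alone.
- tape: Black tape dispenser, 110 x 45 mm, 67 mm high. Origin under its centre. Leave alone.

How it is judged:
By the outcome, as a careful person would: the job done as asked, in the order asked, and still so for the second after the job is handed in, while the arm keeps its last pose, push and grip.
It also fails if it takes over 32 s, if anything falls off the work surface, if the arm or the gripper's body presses on something with over 40 N, if the wrist force passes 120 N, or if a joint passes its speed limit or range.

ROBOT

A 6-joint arm with a two-finger parallel gripper is mounted at the origin on the work surface. World frame = base frame: x ahead of the robot, y to its left, z up, the work surface at z = 0. Lengths are in mm, angles in rad, forces in N, time in s.
With the tool pointing down it reaches from about 350 to 875 mm from the base axis. Payload 4.2 kg.
Tool frame: the origin (TCP) lies between the finger pads; the fingertips stand 25 mm ahead of it and the grasp point (between the pads) lies 6 mm ahead of it; z points along the fingers, y is the line along which they close (so a half turn about z gives the same grasp; the last joint's range is limited). The gripper opens to 85 mm and grips with 20 to 120 N. Pads are 22 mm wide; open, the fingers measure 114 mm over their backs; the gripper's body (76 mm by 85 mm) begins 54 mm behind the grasp point. The pads swing forward as they close: fully open they stand 13 mm farther back than shut.
Start: joints at [1.374, 0.385, 0.008, 0, -1.194, -0.259], TCP at [275.079, 561.187, 256.312] pointing down, gripper open.
Joint ranges: [-3.14, 3.14], [-1.21, 2.06], [-1.07, 1.41], [-3.16, 2.05], [-2.99, -0.16], [-3.1, 3.1]. Speed limits (rad/s): [2.79, 2.79, 3.14, 3.14, 3.14, 3.14].

INTERFACE

Orientations are given as a unit quaternion [x, y, z, w].
In Python, from bench import read_state, imaging, workorder, nets gives the robot as it stands.
- The arm moves only by the tool apply_moves, never from a script. Its argument "rows" is a list of rows, each an object with "hand": the opening, from -1 (shut) to 1 (fully open); "delta_pos": the shift along the tool's x, y, z in mm, a list of three; "yaw": the turn about the tool's z in rad. A call has 1 to 12 rows; each row is the pose to reach, as a shift and turn from the pose commanded when the call began, along the tool's axes at that moment; what a row does not reach only later rows make up. A row lasts 1/12 s, in which the tool goes at most 41.7 mm and 7.16 degrees, less where a joint would pass 70% of its speed; a pose out of reach is approached as far as the arm can. A call with a gripper value outside its range is refused whole. The fingers move at their own pace and stop on an object; the grip force is fixed at half the most. Time passes only in rows, so rows that repeat a pose let the fingers close. It gives the time, the measured TCP pose, the force, the opening and the grip force at its end, in the units of the state.
- read_state(): the state, without advancing time (a new reading comes with each control period).
- imaging.get_image(name): name is "side" or "top"; returns a dict with "pixels" (384x512x3 uint8, red, green, blue), "fx", "fy", "cx", "cy" (pixels), "dist" ([k1, k2, p1, p2, k3] as OpenCV has them; the pictures are not rectified), "xyz" and "rotation" of the camera in the world. Camera axes: x right, y down, z forward; pixel columns grow to the right and rows downward; lengths in mm; the calibration is good to about 2 mm. A picture is of the moment at which its call begins. There is no depth.
- workorder.job_done(): hands the job in; it is judged then, once.
Trained networks look in the newest picture that a camera, given by its name, has taken for a name from the list of things; names that differ only in an ending like _2 or _b are one class to them, and where a whole thing is asked for, a point or a joint stands for the part that bears it (a point fixed in the world has none). Each returns a list of dicts, best first, with "score" (0 to 1); they miss things now and then, are a little off and sometimes report something else, mostly with a low value. They report only what shows in the picture. A call takes as long as a camera call.
- nets.find_in(camera, query): "location" ([row, column] in pixels, amid what is visible of it).
- nets.pinpoint(camera, query): "location" ([row, column] in pixels: a listed point, or the origin of a listed thing).
The state is a dict: "clock": time; "joints": joint angles; "joint_vel": joint speeds; "joint_efforts": joint torques, N m; "position": TCP position; "ee_rot": TCP orientation; "contact_force": force on the tool from outside, world axes, zero at the start; "wrist_torque": the same for the moment, N m; "gripper_width": finger opening in mm; "grasp_force": force on a finger pad.
Only numpy, scipy, OpenCV 4.12 (cv2) and the standard library are available. Lean on these libraries where they do the work, as an engineer would, in place of code of your own. Each camera call takes 0.05 s, during which the arm holds its last target. There are 200 camera calls.

## Working session

There is one attempt and no reset: what is moved stays moved. The work goes in short steps, Python scripts to look and compute and a tool call to move; the robot and the scene stay as the last step left them, time stands still between calls to the robot, and variables do not carry over. Pictures are saved under pics/ and viewed, at most 10 in all, crops included, and the job is handed in when it is done.

Besides the shell and the picture viewer there is one more tool, called after "Request:" by a JSON object that holds its "op" and its "data". apply_moves: Moves the arm, as the interface text tells. Its arguments: {"type":"object","properties":{"rows":{"type":"array"}},"required":["rows"]}

```bash
mkdir -p pics; cat > h.py <<'E'
import numpy as np, cv2
from bench import read_state, imaging, workorder, nets
def cam(n):
    im=imaging.get_image(n); im['R']=np.array(im['rotation'],float)
    if im['R'].size==4:
        from scipy.spatial.transform import Rotation as Ro; im['R']=Ro.from_quat(im['R']).as_matrix()
    im['R']=im['R'].reshape(3,3); im['K']=np.array([[im['fx'],0,im['cx']],[0,im['fy'],im['cy']],[0,0,1]],float); im['t']=np.array(im['xyz'],float); return im
def ray(im,rc):
    u=cv2.undistortPoints(np.array([[[rc[1],rc[0]]]],float),im['K'],np.array(im['dist'],float))[0,0]
    return im['t'],im['R']@np.array([u[0],u[1],1.])
def onz(im,rc,z):
    o,d=ray(im,rc); return o+d*(z-o[2])/d[2]
def proj(im,P):
    Rt=im['R'].T; return cv2.projectPoints(np.array(P,float).reshape(-1,1,3),cv2.Rodrigues(Rt)[0],-Rt@im['t'],im['K'],np.array(im['dist'],float))[0][:,0,::-1]
def tri(a,ra,b,rb):
    A=np.zeros((3,3));y=np.zeros(3)
    for im,r in((a,ra),(b,rb)):
        o,d=ray(im,r);d=d/np.linalg.norm(d);M=np.eye(3)-np.outer(d,d);A+=M;y+=M@o
    return np.linalg.solve(A,y)
E
python3 - <<'E'
from h import *
np.set_printoptions(precision=1,suppress=True)
I={n:cam(n) for n in('side','top')}
for n,im in I.items():
    cv2.imwrite(f'pics/{n}0.png',im['pixels'][:,:,::-1]); print(n,im['t'],im['R'].tolist())
for q,z in [('latch_grip',136),('ball_top',98),('mouth',48),('stand',0),('drawbar',90),('mug',0),('stamp',0),('tape',0)]:
    r={n:nets.pinpoint(n,q) for n in I}
    for n in I:
        for d in r[n][:2]: print(q,n,np.array(d['location']),round(d['score'],2),onz(I[n],d['location'],z))
    if all(r.values()): print('  tri',tri(I['side'],r['side'][0]['location'],I['top'],r['top'][0]['location']))
E
```

```text
side [ 205.3 -539.5  793.4] [[0.7897629819316806, -0.4323931508323184, 0.43509837448981636], [-0.6130200436558642, -0.5309901158201397, 0.5850264292982648], [-0.021928484820955135, -0.7287562418357836, -0.6844220054460862]]
top [475.4  38.5 885.3] [[0.02760729843001884, -0.9845073755352063, 0.17315618553830503], [-0.9995339766121765, -0.02944483033153868, -0.008051805052025296], [0.01302561596412237, -0.17285320212112626, -0.9848614642909063]]
latch_grip side [203.7 267.9] 0.57 [616.5 -14.8 136. ]
latch_grip top [197.7 278.3] 0.52 [607. -24. 136.]
  tri [606.8 -23.9 148.2]
ball_top side [205.  266.7] 0.41 [635.2  13.8  98. ]
ball_top top [215.4 301.4] 0.94 [574.1 -80.9  98. ]
ball_top top [121.  288.9] 0.17 [802.6 -50.3  98. ]
  tri [565.6 -67.5 202.3]
mouth side [251.5 271.7] 0.74 [579.4 -74.2  48. ]
mouth side [230.5 384.2] 0.39 [ 833.9 -197.    48. ]
mouth top [215.7 296.6] 0.88 [579.3 -76.7  48. ]
mouth top [214.7 300.3] 0.32 [582.  -85.8  48. ]
  tri [578.5 -76.1  50.8]
stand side [261.9 275.7] 0.91 [590.9 -75.3   0. ]
stand top [216.5 294.6] 0.59 [583.  -78.1   0. ]
  tri [584.7 -78.5   7.2]
drawbar side [229.  384.5] 0.75 [ 802.6 -213.8   90. ]
drawbar top [126.6 358.4] 0.94 [ 798.7 -223.4   90. ]
  tri [ 793.4 -219.3  101.6]
mug side [314.  347.4] 0.68 [ 622.4 -283.2    0. ]
mug top [206.  373.4] 0.96 [ 616.3 -286.5    0. ]
  tri [ 616.8 -284.9    7.2]
stamp side [315.1 270.7] 0.88 [ 490.8 -180.2    0. ]
stamp top [253.5 336.5] 0.49 [ 490.9 -186.6    0. ]
  tri [ 489.5 -184.1    7.3]
tape side [214.2 345.6] 0.73 [839.3 -70.4   0. ]
tape side [314.6 272.4] 0.6 [ 494.4 -181.6    0. ]
tape top [121.1 290.7] 0.69 [843.3 -66.3   0. ]
  tri [845.2 -66.7  -6.5]
```

View pics/side0.png

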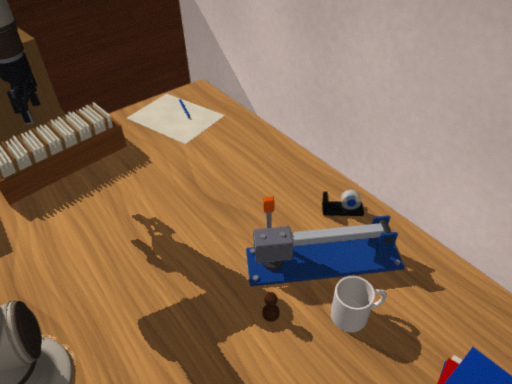

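View pics/top0.png

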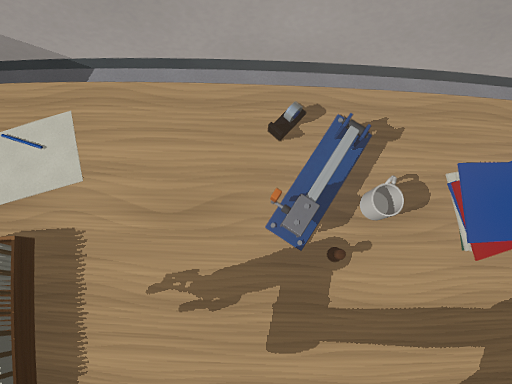

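Side view: orange grip at about (204,268), coupler at (243,273), hinge (228,385). Top view: grip (195,277), coupler (215,300), hinge (127,358); the nets agree. Now I fit the stand pose.

```bash
python3 - <<'E'
from h import *
from scipy.optimize import least_squares
from scipy.spatial.transform import Rotation as Ro
np.set_printoptions(precision=2,suppress=True)
I={n:cam(n) for n in('side','top')}
obs=[]
for n,im in I.items():
    hsv=cv2.cvtColor(im['pixels'],cv2.COLOR_RGB2HSV)
    m=cv2.inRange(hsv,(3,150,90),(16,255,255)); k,l,s,c=cv2.connectedComponentsWithStats(m)
    near={'side':(268,204),'top':(277,196)}[n]
    j=min(range(1,k),key=lambda i:np.hypot(*(c[i]-near))-(s[i,4]>15)*100); print(n,'orange',c[j][::-1],s[j])
    obs.append((n,(0,71,136),c[j][::-1],1))
    for q,p in [('mouth',(0,0,48)),('drawbar',(260,0,90)),('stand',(0,0,0))]:
        d=nets.pinpoint(n,q)
        if d: obs.append((n,p,np.array(d[0]['location']),.4))
def W(v,p):
    c,s=np.cos(v[2]),np.sin(v[2]); return [v[0]+c*p[0]-s*p[1],v[1]+s*p[0]+c*p[1],p[2]]
f=lambda v:np.concatenate([w*(proj(I[n],W(v,p))[0]-o) for n,p,o,w in obs])
r=least_squares(f,[579,-77,-.574],loss='soft_l1'); v=r.x
print(v); 
for (n,p,o,w) in obs: print(n,p,proj(I[n],W(v,p))[0]-o)
print('grip',W(v,(0,71,136)),'tri',tri(I['side'],obs[0][2],I['top'],[o for o in obs if o[0]=='top'][0][2]))
s=read_state(); R=Ro.from_quat(s['ee_rot']).as_matrix(); print(R, s['position'])
g=W(v,(0,71,136)); print('delta tool',R.T@(np.array(g)-s['position']))
yd=np.array([-np.sin(v[2]),np.cos(v[2]),0]); t=R.T@yd; a=np.arctan2(t[1],t[0])-np.pi/2; print('yaw',(a+np.pi/2)%np.pi-np.pi/2,'q6',s['joints'][5])
for n in I:
    o=I[n]['pixels'].copy()
    for P in [(-60,-55,10),(310,-55,10),(310,55,10),(-60,55,10),(0,71,155),(0,71,117),(0,71,136)]:
        q=proj(I[n],W(v,P))[0]; cv2.circle(o,(int(round(q[1])),int(round(q[0]))),1,(0,255,0),-1)
    c=o[100:310,220:430] ; cv2.imwrite(f'pics/o_{n}.png',cv2.resize(c[:,:,::-1],None,fx=2.8,fy=2.8,interpolation=0))
E
python3 -c "
import cv2,numpy as np
cv2.imwrite('pics/o.png',cv2.resize(np.hstack([cv2.imread('pics/o_side.png'),cv2.imread('pics/o_top.png')]),(800,400)))"
```

```text
side orange [264.32 226.8 ] [    0    80   512   304 78732]
top orange [194.58 275.54] [270 188  12  14  93]
[575.27 -78.45  -0.56]
side (0, 71, 136) [-59.13  40.95]
side (0, 0, 48) [-0.4  -1.23]
side (260, 0, 90) [-0.19 -1.54]
side (0, 0, 0) [ 2.09 -2.38]
top (0, 71, 136) [0.3  0.28]
top (0, 0, 48) [2.66 1.8 ]
top (260, 0, 90) [ 1.05 -3.6 ]
top (0, 0, 0) [-0.1   0.29]
grip [np.float64(613.1659416872927), np.float64(-18.40749128184403), 136] tri [568.96 -10.92  -4.62]
[[ 0.9  -0.44  0.  ]
 [-0.44 -0.9   0.  ]
 [ 0.   -0.   -1.  ]] [275.06 561.19 256.33]
delta tool [558.71 371.61 120.32]
yaw 0.10723747284688212 q6 -0.25862280037212304
```

View pics/o.png

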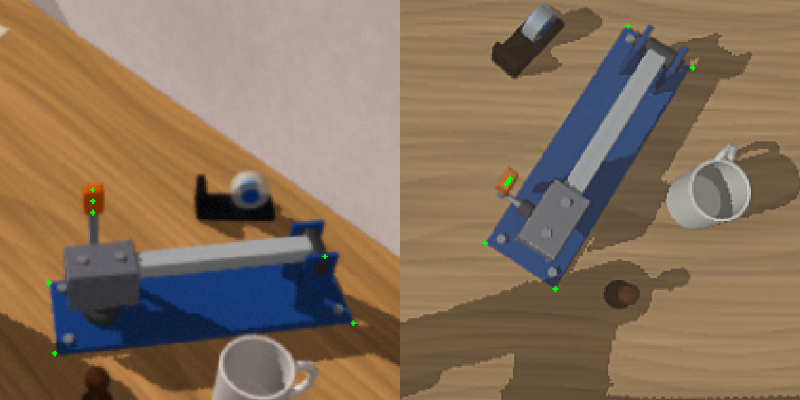

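The overlay fits the plate's corners and the grip in both views, so I approach above the grip at travel height.

Request:
{"op": "apply_moves", "data": {"rows": [{"hand": 0.3, "delta_pos": [30, 20, 0], "yaw": 0.02}, {"hand": 0.3, "delta_pos": [60, 40, 0], "yaw": 0.04}, {"hand": 0.3, "delta_pos": [90, 60, 0], "yaw": 0.06}, {"hand": 0.3, "delta_pos": [120, 80, 0], "yaw": 0.08}, {"hand": 0.3, "delta_pos": [150, 100, 0], "yaw": 0.1}, {"hand": 0.3, "delta_pos": [180, 120, 0], "yaw": 0.107}, {"hand": 0.3, "delta_pos": [210, 140, 0], "yaw": 0.107}, {"hand": 0.3, "delta_pos": [240, 160, 0], "yaw": 0.107}, {"hand": 0.3, "delta_pos": [270, 180, 0], "yaw": 0.107}, {"hand": 0.3, "delta_pos": [300, 200, 0], "yaw": 0.107}, {"hand": 0.3, "delta_pos": [330, 220, 0], "yaw": 0.107}, {"hand": 0.3, "delta_pos": [350, 233, 0], "yaw": 0.107}]}}

```text
clock: 2.3
position: [487.7, 195.4, 256.6]
ee_rot: [0.96, -0.278, 0.0, -0.0]
contact_force: [-0.1, 0.7, -0.1]
gripper_width: 55.3
grasp_force: 0.0
```

```bash
cat > d.py <<'E'
from h import *
from scipy.spatial.transform import Rotation as Ro
np.set_printoptions(precision=2,suppress=True)
s=read_state(); R=Ro.from_quat(s['ee_rot']).as_matrix(); g=np.array([613.2,-18.4,146.])
a=-.56; yd=np.array([-np.sin(a),np.cos(a),0]); xd=np.array([np.cos(a),np.sin(a),0])
t=R.T@yd; print('t',s['clock'],'pos',np.array(s['position']),'w',s['gripper_width'],'F',np.array(s['contact_force']))
print('delta',R.T@(g-s['position']),'yaw',(np.arctan2(t[1],t[0]))%np.pi-np.pi/2,'yd',t,'xd',R.T@xd)
E
python3 d.py
```

```text
t 2.3 pos [487.67 195.39 256.58] w 55.31257583705079 F [-0.14  0.72 -0.14]
delta [220.39 113.5  110.64] yaw -0.004424296223488833 yd [-0. -1.  0.] xd [ 1. -0.  0.]
```

Request:
{"op": "apply_moves", "data": {"rows": [{"hand": 0.3, "delta_pos": [30, 15, 0], "yaw": 0}, {"hand": 0.3, "delta_pos": [60, 31, 0], "yaw": 0}, {"hand": 0.3, "delta_pos": [90, 46, 0], "yaw": 0}, {"hand": 0.3, "delta_pos": [120, 62, 0], "yaw": 0}, {"hand": 0.3, "delta_pos": [150, 77, 0], "yaw": 0}, {"hand": 0.3, "delta_pos": [180, 93, 0], "yaw": 0}, {"hand": 0.3, "delta_pos": [205, 106, 10], "yaw": 0}, {"hand": 0.3, "delta_pos": [220, 113, 25], "yaw": 0}, {"hand": 0.3, "delta_pos": [220, 113, 45], "yaw": 0}, {"hand": 0.3, "delta_pos": [220, 113, 55], "yaw": 0}, {"hand": 0.3, "delta_pos": [220, 113, 55], "yaw": 0}]}}

```text
clock: 3.22
position: [610.9, -15.4, 198.2]
ee_rot: [0.961, -0.278, -0.003, 0.001]
contact_force: [-0.2, 0.2, 0.1]
gripper_width: 55.5
grasp_force: 0.0
```

```bash
python3 d.py; python3 - <<'E'
from h import *
a,b=cam('side'),cam('top')
for n,im in(('side',a),('top',b)):
    q=proj(im,[613.2,-18.4,136])[0].astype(int); print(n,q)
    c=im['pixels'][q[0]-55:q[0]+65,q[1]-60:q[1]+60,::-1]; cv2.imwrite(f'pics/c_{n}.png',cv2.resize(c,(400,400),interpolation=0))
    print(nets.pinpoint(n,'latch_grip')[:1])
cv2.imwrite('pics/c1.png',np.hstack([cv2.imread('pics/c_side.png'),cv2.imread('pics/c_top.png')]))
E
```

```text
t 3.2167 pos [610.92 -15.38 198.25] w 55.478487018889915 F [-0.16  0.23  0.15]
delta [ 3.8   1.13 52.23] yaw -0.0037068334897965016 yd [-0. -1. -0.] xd [ 1. -0. -0.]
side [205 267]
[{'location': [204.7, 263.9], 'score': 0.7}]
top [194 275]
[{'location': [194.5, 275.7], 'score': 0.61}]
```

View pics/c1.png

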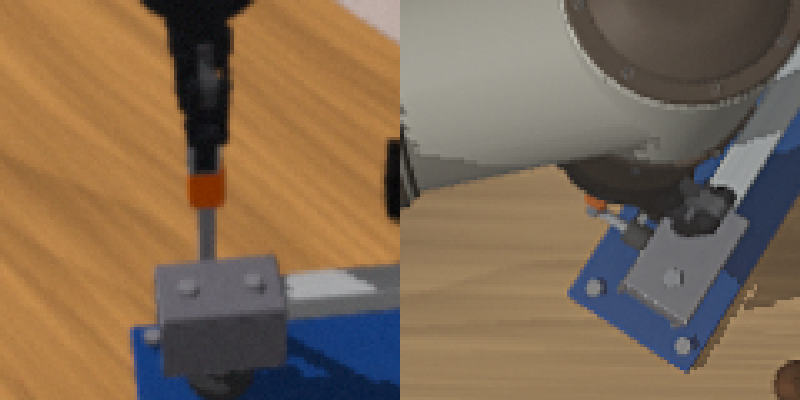

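The finger lines up over the grip, which shows at about (205,267) in the side view, and the hinge-side finger is clear over the coupler. I descend.

Request:
{"op": "apply_moves", "data": {"rows": [{"hand": 0.3, "delta_pos": [0, 0, 10], "yaw": 0}, {"hand": 0.3, "delta_pos": [0, 0, 25], "yaw": 0}, {"hand": 0.3, "delta_pos": [0, 0, 40], "yaw": 0}, {"hand": 0.3, "delta_pos": [0, 0, 50], "yaw": 0}, {"hand": 0.3, "delta_pos": [0, 0, 54], "yaw": 0}, {"hand": 0.3, "delta_pos": [0, 0, 54], "yaw": 0}, {"hand": 0.3, "delta_pos": [0, 0, 54], "yaw": 0}]}}

```text
clock: 4.0
position: [613.0, -14.9, 147.8]
ee_rot: [0.961, -0.277, 0.0, -0.0]
contact_force: [0.1, -0.4, 0.1]
gripper_width: 55.3
grasp_force: 0.0
```

```bash
python3 d.py; python3 - <<'E'
from h import *
a,b=cam('side'),cam('top')
for n,im in(('side',a),('top',b)):
    q=proj(im,[613.2,-18.4,136])[0].astype(int)
    c=im['pixels'][q[0]-45:q[0]+45,q[1]-45:q[1]+45,::-1]; cv2.imwrite(f'pics/c_{n}.png',cv2.resize(c,(400,400),interpolation=0))
cv2.imwrite('pics/c2.png',np.hstack([cv2.imread('pics/c_side.png'),cv2.imread('pics/c_top.png')]))
E
```

```text
t 4.0 pos [612.98 -14.91 147.76] w 55.34006994264902 F [ 0.09 -0.38  0.11]
delta [2.05 2.84 1.76] yaw -0.0023112027564966553 yd [-0. -1.  0.] xd [ 1. -0.  0.]
```

View pics/c2.png

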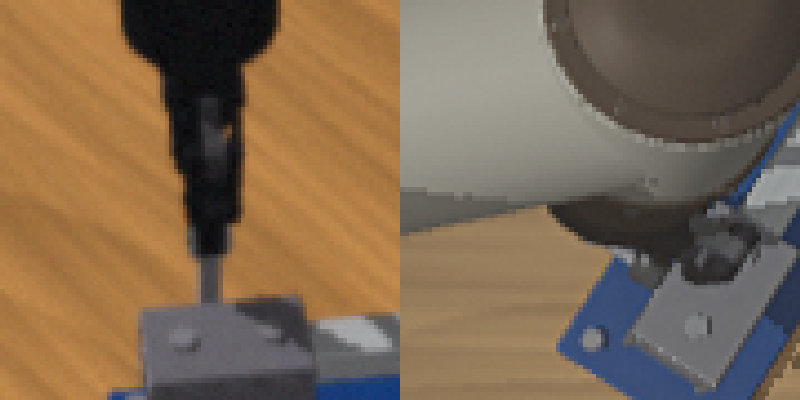

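The fingers straddle the grip, with the stem centred under the near finger. I close.

Request:
{"op": "apply_moves", "data": {"rows": [{"hand": -1, "delta_pos": [0, 0, 0], "yaw": 0}, {"hand": -1, "delta_pos": [0, 0, 0], "yaw": 0}, {"hand": -1, "delta_pos": [0, 0, 0], "yaw": 0}, {"hand": -1, "delta_pos": [0, 0, 0], "yaw": 0}, {"hand": -1, "delta_pos": [0, 0, 0], "yaw": 0}, {"hand": -1, "delta_pos": [0, 0, 0], "yaw": 0}, {"hand": -1, "delta_pos": [0, 0, 0], "yaw": 0}, {"hand": -1, "delta_pos": [0, 0, 0], "yaw": 0}]}}

```text
clock: 4.77
position: [612.4, -15.5, 147.9]
ee_rot: [0.961, -0.278, -0.0, 0.0]
contact_force: [-1.8, -2.1, 5.5]
gripper_width: 15.2
grasp_force: 58.9
```

```bash
python3 d.py
```

```text
t 4.7667 pos [612.41 -15.47 147.86] w 15.2368962730366 F [-1.8  -2.06  5.52]
delta [2.23 2.05 1.86] yaw -0.0025658854436336753 yd [-0. -1. -0.] xd [ 1. -0.  0.]
```

Request:
{"op": "apply_moves", "data": {"rows": [{"hand": -1, "delta_pos": [0, -3, 0], "yaw": 0}, {"hand": -1, "delta_pos": [0, -6, 0], "yaw": 0}, {"hand": -1, "delta_pos": [0, -9, 0], "yaw": 0}, {"hand": -1, "delta_pos": [0, -12, 0], "yaw": 0}, {"hand": -1, "delta_pos": [0, -14, 0], "yaw": 0}, {"hand": -1, "delta_pos": [0, -14, 0], "yaw": 0}, {"hand": -1, "delta_pos": [0, -14, 0], "yaw": 0}, {"hand": -1, "delta_pos": [0, -14, 0], "yaw": 0}]}}

```text
clock: 5.43
position: [619.0, -4.8, 147.8]
ee_rot: [0.961, -0.278, -0.001, 0.002]
contact_force: [-4.4, -6.9, 6.7]
gripper_width: 15.6
grasp_force: 59.5
```

```bash
python3 d.py
```

```text
t 5.4333 pos [618.99  -4.78 147.84] w 15.64921269982935 F [-4.41 -6.85  6.7 ]
delta [ 2.37 14.6   1.88] yaw -0.002955329121896888 yd [-0. -1. -0.] xd [ 1. -0. -0.]
```

Request:
{"op": "apply_moves", "data": {"rows": [{"hand": -1, "delta_pos": [0, -2, 0], "yaw": 0}, {"hand": -1, "delta_pos": [0, -4, 0], "yaw": 0}, {"hand": -1, "delta_pos": [0, -5, 0], "yaw": 0}, {"hand": -1, "delta_pos": [0, -5, 0], "yaw": 0}, {"hand": -1, "delta_pos": [0, -5, 0], "yaw": 0}]}}

```text
clock: 5.85
position: [621.4, -0.9, 147.9]
ee_rot: [0.961, -0.278, -0.001, 0.002]
contact_force: [-4.7, -7.7, 7.4]
gripper_width: 15.0
grasp_force: 59.5
```

```bash
python3 d.py
```

```text
t 5.85 pos [621.39  -0.9  147.87] w 15.03292953547054 F [-4.66 -7.68  7.42]
delta [ 2.42 19.16  1.95] yaw -0.003046090991622341 yd [-0. -1. -0.] xd [ 1. -0. -0.]
```

Force is 9.0 N, which means about 16 mm of travel. I pull slightly more, then start lifting along the hinge arc.

Request:
{"op": "apply_moves", "data": {"rows": [{"hand": -1, "delta_pos": [0, -1.5, 0], "yaw": 0}, {"hand": -1, "delta_pos": [0, -1.5, 0], "yaw": 0}, {"hand": -1, "delta_pos": [0.5, -1.5, -2.5], "yaw": 0}, {"hand": -1, "delta_pos": [1.1, -1.5, -5.2], "yaw": 0}, {"hand": -1, "delta_pos": [2, -1.5, -9], "yaw": 0}, {"hand": -1, "delta_pos": [2.9, -1.5, -12.9], "yaw": 0}, {"hand": -1, "delta_pos": [3.9, -1.5, -16.8], "yaw": 0}, {"hand": -1, "delta_pos": [5, -1.5, -20.6], "yaw": 0}, {"hand": -1, "delta_pos": [5, -1.5, -20.6], "yaw": 0}, {"hand": -1, "delta_pos": [5, -1.5, -20.6], "yaw": 0}]}}

```text
clock: 6.68
position: [624.1, -2.9, 163.6]
ee_rot: [0.96, -0.279, -0.005, 0.003]
contact_force: [-0.7, -9.4, -7.8]
gripper_width: 15.1
grasp_force: 58.5
```

```bash
python3 d.py; python3 -c "
from h import *
im=cam('side');cv2.imwrite('pics/l1.png',cv2.resize(im['pixels'][150:300,200:420,::-1],(660,450)))"
```

```text
t 6.6833 pos [624.13  -2.88 163.59] w 15.131293371901027 F [-0.66 -9.38 -7.8 ]
delta [-0.76 18.81 17.76] yaw -0.0054650103134821215 yd [-0.01 -1.   -0.01] xd [ 1.   -0.01 -0.01]
```

View pics/l1.png

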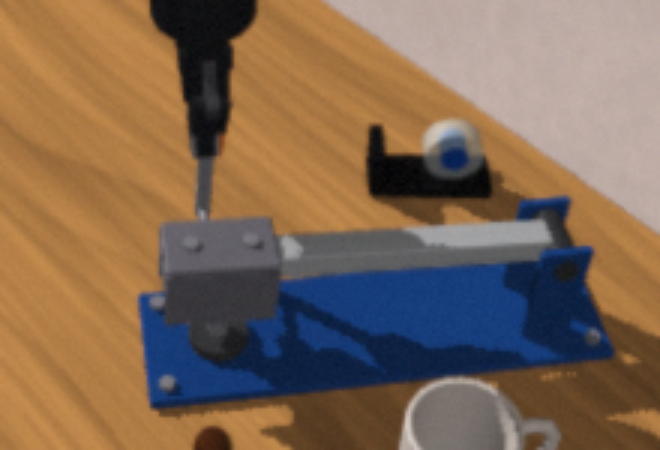

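```bash
python3 d.py; python3 - <<'E'
from h import *
np.set_printoptions(precision=1,suppress=True)
im=cam('side'); v=(575.3,-78.5,-.56)
def W(p,a):
    x,z=p[0]-260,p[2]-90; x,z=x*np.cos(a)+z*np.sin(a)+260,-x*np.sin(a)+z*np.cos(a)+90
    c,s=np.cos(v[2]),np.sin(v[2]); return [v[0]+c*x-s*p[1],v[1]+s*x+c*p[1],z]
for a in(0,.03,.06,.09):
    print(a,*[(proj(im,W(p,a))[0][::-1]-[200,150])*3 for p in((0,-26,108),(0,-26,48),(0,87,117))])
i=cv2.imread('pics/side0.png')[150:300,200:420]
d=cv2.resize(i,(660,450)); cv2.imwrite('pics/l0.png',np.hstack([d[180:400,100:350],cv2.imread('pics/l1.png')[180:400,100:350]]))
E
```

```text
t 6.7333 pos [624.1   -2.9  163.51] w 14.879963270278962 F [-0.49 -9.64 -8.11]
delta [-0.76 18.78 17.67] yaw -0.005370040943079468 yd [-0.01 -1.   -0.01] xd [ 1.   -0.01 -0.01]
0 [218.5 286.8] [218.6 337.4] [201.  168.5]
0.03 [219.4 279.8] [217.  331.2] [202.1 161.4]
0.06 [220.7 272.7] [215.8 324.9] [203.4 154.1]
0.09 [222.3 265.5] [214.9 318.4] [205.1 146.8]
```

View pics/l0.png

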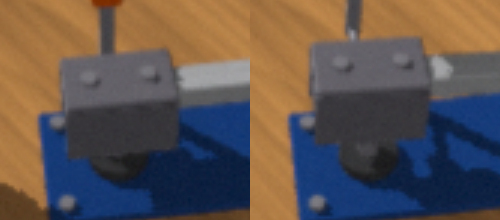

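The coupler has risen about 15 mm (its lower edge went from y 337 to 323 in the crop, roughly 0.065 rad), so the bolt has cleared. I continue the arc to about 0.4 rad.

Request:
{"op": "apply_moves", "data": {"rows": [{"hand": -1, "delta_pos": [2.4, 0, -7.6], "yaw": 0}, {"hand": -1, "delta_pos": [4.8, 0, -15.2], "yaw": 0}, {"hand": -1, "delta_pos": [7.5, 0, -22.6], "yaw": 0}, {"hand": -1, "delta_pos": [10.5, 0, -30], "yaw": 0}, {"hand": -1, "delta_pos": [13.7, 0, -37.3], "yaw": 0}, {"hand": -1, "delta_pos": [17.1, 0, -44.5], "yaw": 0}, {"hand": -1, "delta_pos": [20.7, 0, -51.6], "yaw": 0}, {"hand": -1, "delta_pos": [24.6, 0, -58.6], "yaw": 0}, {"hand": -1, "delta_pos": [28.6, 0, -65.4], "yaw": 0}, {"hand": -1, "delta_pos": [32.8, 0, -72.1], "yaw": 0}, {"hand": -1, "delta_pos": [35.8, 0, -76.5], "yaw": 0}, {"hand": -1, "delta_pos": [38.8, 0, -80.9], "yaw": 0}]}}

```text
clock: 7.78
position: [654.4, -22.1, 243.9]
ee_rot: [0.96, -0.279, -0.01, 0.003]
contact_force: [-10.2, -4.4, -3.2]
gripper_width: 15.0
grasp_force: 58.6
```

Request:
{"op": "apply_moves", "data": {"rows": [{"hand": -1, "delta_pos": [0, 0, 0], "yaw": 0}, {"hand": -1, "delta_pos": [0, 0, 0], "yaw": 0}, {"hand": -1, "delta_pos": [0, 0, 0], "yaw": 0}, {"hand": -1, "delta_pos": [0, 0, 0], "yaw": 0}, {"hand": -1, "delta_pos": [0, 0, 0], "yaw": 0}, {"hand": -1, "delta_pos": [0, 0, 0], "yaw": 0}]}}

```text
clock: 8.28
position: [654.6, -22.1, 244.2]
ee_rot: [0.96, -0.279, -0.009, 0.003]
contact_force: [-9.9, -4.1, -2.7]
gripper_width: 15.3
grasp_force: 58.6
```

```bash
python3 d.py; python3 - <<'E'
from h import *
np.set_printoptions(precision=1,suppress=True)
im=cam('side'); cv2.imwrite('pics/f.png',cv2.resize(im['pixels'][150:300,200:420,::-1],(660,450)))
v=(575.3,-78.5,-.56)
def W(p,a):
    x,z=p[0]-260,p[2]-90; x,z=x*np.cos(a)+z*np.sin(a)+260,-x*np.sin(a)+z*np.cos(a)+90
    c,s=np.cos(v[2]),np.sin(v[2]); return [v[0]+c*x-s*p[1],v[1]+s*x+c*p[1],z]
for a in(.3,.35,.4):
    print(a,*[(proj(im,W(p,a))[0][::-1]-[200,150])*3 for p in((-42,-26,108),(-42,-26,48),(42,-26,48))])
print(nets.pinpoint('side','mouth')[:1],nets.pinpoint('side','ball_top')[:1])
E
```

```text
t 8.2833 pos [654.62 -22.09 244.18] w 15.266593453443518 F [-9.93 -4.13 -2.73]
delta [-35.46  17.98  98.93] yaw -0.004597506717189281 yd [-0.   -1.   -0.01] xd [ 1.   -0.   -0.02]
0.3 [184.2 205.8] [160.8 263.9] [272.6 276.2]
0.35 [192.3 190.5] [164.1 249.4] [275.1 266.1]
0.4 [201.6 175.2] [168.6 234.7] [278.4 255.8]
[{'location': [221.2, 271.9], 'score': 0.88}] []
```

View pics/f.png

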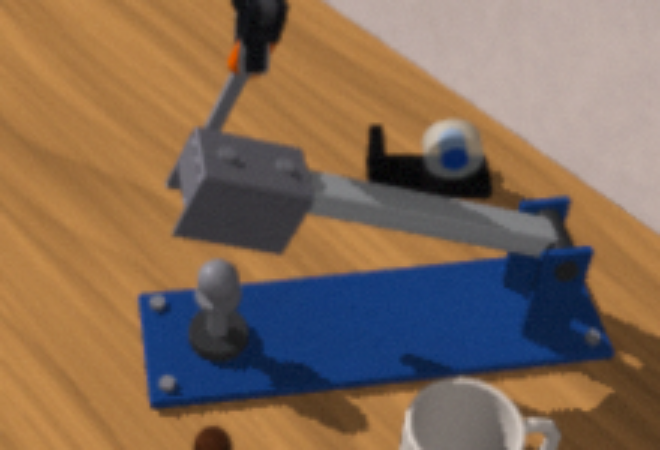

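The coupler hangs at about 0.40 rad: its lower-left corner at crop (174,235) matches the prediction. The ball is fully exposed below it, the grip is steady, and the mug, stamp and tape dispenser are unmoved.

```bash
python3 -c "
from bench import workorder
print(workorder.job_done())"
```

```text
the job is handed in; nothing more can be done
None
```

I pulled the latch about 16 mm or more of its 18 mm travel (judged by the spring force), then lifted the coupler off the ball. The gripper is holding it steady at about 0.40 rad, above the 0.31 rad needed for 30 mm; nothing else was touched, and the job is handed in.

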